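Push the row of printed bearing blocks home in the gauge channel

TASK

Push the row of five white printed blocks along the aluminium channel, all together as one train, until the leading block is fully home against the dark end stop with no gaps left in the row. Push from behind the row with the fingers only: do not pick up, tip or pull apart the blocks, and leave the spare block and everything else on the bench where it is.

Things in the scene. Friction and masses are not known exactly. Their poses are not given: they have to be found in the camera images.
- rail: the aluminium channel, fixed to the bench: 440 mm long along its own y axis, 44.5 mm wide over its 4 mm walls, inside width 36.5 mm, floor 6 mm and wall tops 14 mm above the bench. Origin: centre of its underside, on the bench.
- stop: the end stop, clamped across the channel near one of its ends (which one varies): dark steel plate 16 mm thick along the channel, 62 mm wide, top 46 mm above the bench; cheeks and screws reach 39 mm either side of the middle line. Origin on the channel's middle line at bench height; its face towards the row is 8 mm from it. It does not move or yield.
- clip: an open clip near the channel's other end: a pair of low dark cheeks outside the walls, 18 mm high, 20 mm long, reaching 39 mm either side of the middle line. It blocks nothing inside the channel. Origin on the middle line at bench height.
- centre_a (a point): centre (half-way up) of the block at the row's end nearest the channel's -y end: white printed bearing block, loose in the channel, 30 mm long along the channel (its own y axis), 34 mm wide (x), 38 mm tall, 40 g give or take a third, bore in its top; its top stands 44 mm above the bench, its centre 25 mm. Blocks a to e stand in that order, touching or nearly so; the row slides with 1 to 2 N.
- centre_b (a point): centre (half-way up) of number 2 of the row, counted from block a: white printed bearing block, loose in the channel, 30 mm long along the channel (its own y axis), 34 mm wide (x), 38 mm tall, 40 g give or take a third, bore in its top; its top stands 44 mm above the bench, its centre 25 mm.
- centre_c (a point): centre (half-way up) of number 3 of the row, counted from block a: white printed bearing block, loose in the channel, 30 mm long along the channel (its own y axis), 34 mm wide (x), 38 mm tall, 40 g give or take a third, bore in its top; its top stands 44 mm above the bench, its centre 25 mm.
- centre_d (a point): centre (half-way up) of number 4 of the row, counted from block a: white printed bearing block, loose in the channel, 30 mm long along the channel (its own y axis), 34 mm wide (x), 38 mm tall, 40 g give or take a third, bore in its top; its top stands 44 mm above the bench, its centre 25 mm.
- centre_e (a point): centre (half-way up) of the block at the row's end nearest the channel's +y end: white printed bearing block, loose in the channel, 30 mm long along the channel (its own y axis), 34 mm wide (x), 38 mm tall, 40 g give or take a third, bore in its top; its top stands 44 mm above the bench, its centre 25 mm.
- spare: a sixth, identical spare block standing on the bench beside the channel, not part of the row; leave it there. Origin: centre of its underside.
- bulb_white: an upright LED lamp, black ribbed body and white globe, in a round foot 60 mm across, 126 mm tall; a bystander. Origin: centre of its underside.
- bulb_printed: an upright tan printed dummy of that lamp, in a round foot 60 mm across, 126 mm tall; a bystander. Origin: centre of its underside.
- glue: a small jar, 38 mm across, 75 mm tall; a bystander. Origin: centre of its underside.
- gear: a white printed gear lying flat, about 57 mm across, 12 mm high; a bystander. Origin: centre of its underside.
- caliper: a digital caliper lying flat, 200 mm long, 14 mm high; a bystander. Origin: centre of its underside.
- driver: a screwdriver lying on the bench beyond the channel; a bystander.
There are look-alikes about, which are no part of the job. What is shaped like the part that bears centre_e but purple or red is not meant.

How it is judged:
By the outcome, as a careful person would: the job done as asked, in the order asked, and still so for the second after the job is handed in, with the robot touching nothing.
It also fails if it takes over 35 s, if anything falls off the work surface, if the arm or the gripper's body presses on something with over 40 N, if the wrist force passes 120 N, or if a joint passes its speed limit or range.

ROBOT

A 6-joint arm with a two-finger parallel gripper is mounted at the origin on the work surface. World frame = base frame: x ahead of the robot, y to its left, z up, the work surface at z = 0. Lengths are in m, angles in degrees, forces in N, time in s.
With the tool pointing down it reaches from about 0.35 to 0.875 m from the base axis. Payload 4.2 kg.
Tool frame: the origin (TCP) lies between the finger pads; the fingertips stand 11 mm ahead of it and the grasp point (between the pads) lies 8 mm behind it; z points along the fingers, y is the direction in which the jaws open and shut (so a half turn about z gives the same grasp; the last joint's range is limited). The gripper opens to 87 mm and grips with 3 to 60 N. Pads are 19 mm wide; open, the fingers measure 117 mm over their backs; the gripper's body (75 mm by 190 mm) begins 51 mm behind the grasp point.
Start: joints at [79.045, 22.042, 0.453, 0, -68.411, -14.817], TCP at [0.272, 0.563, 0.234] pointing down, gripper open.
Joint ranges: [-179.83, 179.83], [-69.29, 118.12], [-61.27, 80.66], [-181.25, 117.63], [-171.15, -9.14], [-177.46, 177.46]. Speed limits (degrees/s): [159.86, 159.86, 180, 180, 180, 180].

INTERFACE

Orientations are given as a 3x3 rotation matrix whose columns are the frame's x, y, z axes.
In Python, from station import sense, capture, get_calibration, finish_job, search_frame, cut_out gives the robot as it stands.
- The arm moves only by the tool arm_command, never from a script. Its argument "rows" is a list of rows, each an object with "fingers": the opening in per cent of the stroke, from 0 (shut) to 100 (fully open); "travel": the shift along the tool's x, y, z in cm, a list of three; "roll": the turn about the tool's z in degrees. A call has 1 to 10 rows; each row is the pose to reach, as a shift and turn from the pose commanded when the call began, along the tool's axes at that moment; what a row does not reach only later rows make up. A row lasts 1/10 s, in which the tool goes at most 50 mm and 8.59 degrees, less where a joint would pass 70% of its speed; a pose out of reach is approached as far as the arm can. A call with a gripper value outside its range is refused whole. The fingers move at their own pace and stop on an object; the grip force is fixed at half the most. Time passes only in rows, so rows that repeat a pose let the fingers close. It gives the time, the measured TCP pose, the force and the opening at its end, in the units of the state.
- sense(): the state, without advancing time (a new reading comes with each control period).
- capture(name): name is "side" or "top"; returns (picture, depth): 400x640x3 uint8, red, green, blue; 400x640 float32, m along the optical axis (not along the pixel's ray), 0 where there is no reading.
- get_calibration(name): a dict with "fov_y" (degrees; the focal length in pixels is half the picture's height over the tangent of half this angle, whatever the lens; pixels are square), "cx", "cy" (the principal point, pixels), "origin" and "attitude" of the camera in the world. Camera axes: x right, y down, z forward; pixel columns grow to the right and rows downward; lengths in m; the calibration is good to about 2 mm. A picture is of the moment at which its call begins. get_calibration takes no time and is no camera call.
- finish_job(): hands the job in, once; it reports no verdict.
Trained networks look in the newest picture that a camera, given by its name, has taken for a name from the list of things; names that differ only in an ending like _2 or _b are one class to them, and where a whole thing is asked for, a point or a joint stands for the part that bears it (a point fixed in the world has none). Each returns a list of dicts, best first, with "p" (0 to 1); they miss things now and then, are a little off and sometimes report something else, mostly with a low value. They report only what shows in the picture. A call takes as long as a camera call. They do not tell look-alikes from the thing itself.
- search_frame(camera, label): "position" ([x, y, z] in m, in world coordinates, good to about 4 mm: the middle of the surface that is visible of it).
- cut_out(camera, label): "mask" (400x640 bool, what is visible of it).
The state is a dict: "time_s": time; "joints": joint angles; "joint_velocities": joint speeds; "effort": joint torques, N m; "tcp_pos": TCP position; "ee_rot": TCP orientation; "wrist_force": force on the tool from outside, world axes, zero at the start; "moment": the same for the moment, N m; "gripper_width": opening from 0.0 (shut) to 1.0 (fully open).
Only numpy, scipy, OpenCV 4.12 (cv2) and the standard library are available. Lean on these libraries where they do the work, as an engineer would, in place of code of your own. Each camera call takes 0.05 s, during which the arm holds its last target. There are 200 camera calls.

## Working session

There is one attempt and no reset: what is moved stays moved. The work goes in short steps, Python scripts to look and compute and a tool call to move; the robot and the scene stay as the last step left them, time stands still between calls to the robot, and variables do not carry over. Pictures are saved under pics/ and viewed, about 8 in all and at most 12, crops included, and the job is handed in when it is done.

Besides the shell and the picture viewer there is one more tool, called after "Call:" as a command line: name --argument value ..., lists and objects as JSON in quotes. arm_command: Moves the arm, as the interface text tells. Its arguments: {"type":"object","properties":{"rows":{"type":"array","items":{"type":"object","properties":{"fingers":{"type":"number"},"travel":{"type":"array","items":{"type":"number"}},"roll":{"type":"number"}}}}},"required":["rows"]}

```bash
mkdir -p pics; cat > h.py <<'E'
import numpy as np, cv2
from station import *
def K(n):
    c=get_calibration(n); return c,200/np.tan(np.radians(c['fov_y']/2))
def world(n,depth):
    c,f=K(n); v,u=np.mgrid[0:400,0:640]
    p=np.stack([(u-c['cx'])/f*depth,(v-c['cy'])/f*depth,depth],-1)
    return p@np.array(c['attitude']).T+np.array(c['origin'])
def pix(n,P):
    c,f=K(n); q=(np.array(P)-c['origin'])@np.array(c['attitude']); return (q[...,:2]/q[...,2:]*f+[c['cx'],c['cy']]).round(1)
E
python3 - <<'E'
from h import *
for n in ['top','side']:
    im,d=capture(n); cv2.imwrite(f'pics/{n}0.png',im[:,:,::-1]); np.savez(f'{n}0.npz',im=im,d=d)
    c=get_calibration(n);print(n,c)
    for l in ['rail','stop','clip','centre_a','spare']:
        try:
            for r in search_frame(n,l)[:7]: 
                print(l,round(r['p'],2),np.round(r['position'],3),pix(n,r['position']))
        except Exception as e: print(l,e)
s=sense();print({k:np.round(v,3).tolist() for k,v in s.items()})
E
```

```text
top {'fov_y': 50.21904312300544, 'cx': 321.9935092453888, 'cy': 198.13501136531596, 'origin': array([0.38778709, 0.01764371, 1.12868171]), 'attitude': array([[ 0.01705865, -0.98692123,  0.16029809],
       [-0.99965165, -0.02006374, -0.01714693],
       [ 0.02013885, -0.15994975, -0.9869197 ]])}
rail 0.87 [0.51  0.071 0.006] [294.1 220. ]
stop 0.82 [ 0.532 -0.165  0.044] [385.5 211.7]
clip 0.43 [0.478 0.147 0.017] [264.3 231.4]
centre_a 0.75 [ 0.509 -0.014  0.043] [326.4 219.6]
centre_a 0.67 [0.503 0.044 0.048] [303.8 221.2]
centre_a 0.61 [0.708 0.075 0.037] [294.1 144.3]
centre_a 0.59 [ 0.346 -0.017  0.035] [326.9 284.4]
centre_a 0.55 [0.506 0.014 0.044] [315.6 220.2]
centre_a 0.52 [ 0.515 -0.077  0.041] [351.  217.8]
centre_a 0.46 [ 0.517 -0.047  0.046] [339.7 216.4]
spare 0.48 [0.596 0.061 0.037] [298.3 185.8]
side {'fov_y': 56.313086659144155, 'cx': 314.62170441938554, 'cy': 200.11476048428673, 'origin': array([ 0.27109906, -0.40293898,  0.57943104]), 'attitude': array([[ 0.80320045, -0.40854022,  0.43354807],
       [-0.59537588, -0.5748615 ,  0.56130368],
       [ 0.01991496, -
[... 218 characters left out ...]
5]
centre_a 0.82 [ 0.511 -0.05   0.044] [299.  243.4]
centre_a 0.75 [0.706 0.061 0.029] [342.4 175.9]
centre_a 0.71 [ 0.341 -0.03   0.039] [208.1 284.4]
centre_a 0.62 [ 0.504 -0.028  0.043] [289.3 237.6]
centre_a 0.52 [0.496 0.038 0.041] [267.  218.6]
spare 0.73 [0.589 0.052 0.032] [302.  198.6]
{'time_s': 0.6, 'joints': [79.047, 22.041, 0.453, -0.0, -68.411, -14.816], 'joint_velocities': [0.052, 0.008, -0.034, -0.079, -0.12, -0.061], 'effort': [0.0, -39.021, 18.753, 4.222, 0.015, -0.0], 'tcp_pos': [0.272, 0.563, 0.234], 'ee_rot': [[0.901, -0.435, 0.0], [-0.435, -0.901, 0.0], [-0.0, -0.0, -1.0]], 'wrist_force': [0.844, 1.513, 0.863], 'moment': [0.042, -0.008, -0.068], 'gripper_width': 1.001}
```

View pics/top0.png

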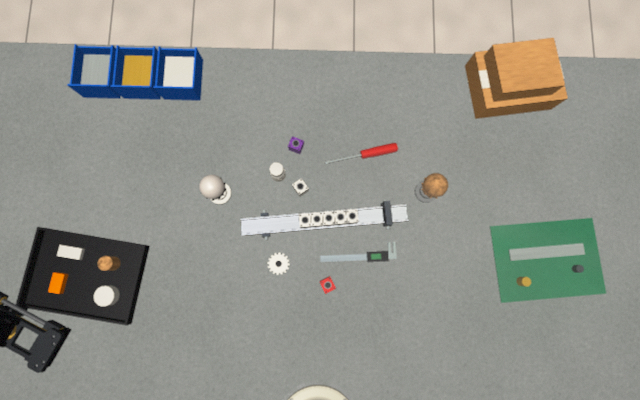

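View pics/side0.png

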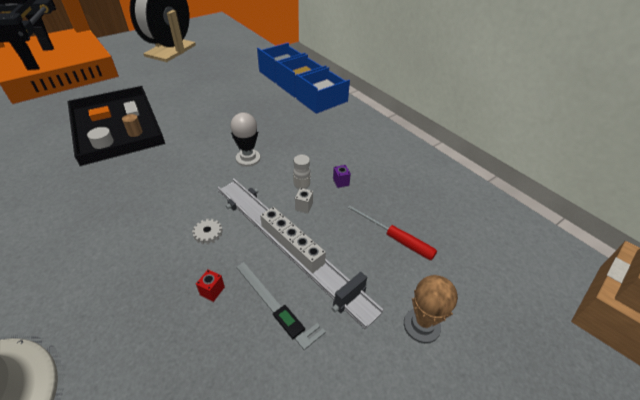

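The top picture shows the row at pixels (305,220) to (352,216), the stop at (388,213) and the clip at (265,224). The row therefore has to go right (-y), pushed from its left end.

Possible confusions:
- purple block at (296,144)
- red block at (328,285)
- spare at (300,186)
- jar at (277,170)

The five white blocks inside the channel are the ones I want. Next I measure the channel axis and the row ends.

```bash
python3 - <<'E'
from h import *
Z={n:np.load(f'{n}0.npz') for n in ['top','side']}
for n in Z:
    W=world(n,Z[n]['d']); im=Z[n]['im'].astype(int); ok=Z[n]['d']>0
    m=cut_out(n,'rail')[0]['mask']&ok&(W[...,2]<.03)
    r=cv2.minAreaRect(W[m][:,:2].astype(np.float32)*1000); print(n,'rail',np.round(cv2.boxPoints(r)).tolist(),r[1])
    c=np.array(r[0])/1000
    b=cv2.boxPoints(r); e=[b[1]-b[0],b[2]-b[1]]; a=max(e,key=np.linalg.norm); a=a/np.linalg.norm(a); a=a*-np.sign(a[1]); x=np.array([-a[1],a[0]])
    print('axis dir',a.round(3),'centre',c.round(4))
    s=(W[...,:2]-c)@a; t=(W[...,:2]-c)@x
    tp=ok&(abs(t)<.03)&(abs(s)<.24)&(W[...,2]>.038)&(W[...,2]<.052)
    white=im.min(-1)>110
    for nm,k in [('blocks',tp&white&(s<.14)),('stop',tp&~white&(s>.12))]:
        print(nm,k.sum(),'s',np.percentile(s[k],[0,1,50,99,100]).round(4),'t',np.percentile(t[k],[1,50,99]).round(4),'z',np.median(W[...,2][k]).round(4))
im=Z['top']['im'][160:290,220:420]; cv2.imwrite('pics/crop0.png',cv2.resize(im[:,:,::-1],None,fx=4,fy=4,interpolation=2))
E
```

```text
top rail [[464.0, 211.0], [510.0, -231.0], [561.0, -225.0], [515.0, 217.0]] (51.10964584350586, 444.2798156738281)
axis dir [ 0.103 -0.995] centre [ 0.5128 -0.007 ]
blocks 671 s [-0.0658 -0.0646  0.0087  0.0841  0.0858] t [-0.0177 -0.0021  0.0159] z 0.0435
stop 147 s [0.1554 0.1556 0.1628 0.1711 0.1713] t [-0.0293  0.0002  0.0291] z 0.0454
side rail [[464.0, 214.0], [514.0, -231.0], [570.0, -225.0], [520.0, 220.0]] (56.24369812011719, 447.7895812988281)
axis dir [ 0.112 -0.994] centre [ 0.5169 -0.0056]
blocks 846 s [-0.0629 -0.061   0.0215  0.0873  0.0886] t [-0.021  -0.0069  0.0124] z 0.0427
stop 312 s [0.159  0.1592 0.1678 0.175  0.1753] t [-0.0286 -0.0025  0.0253] z 0.0446
```

View pics/crop0.png

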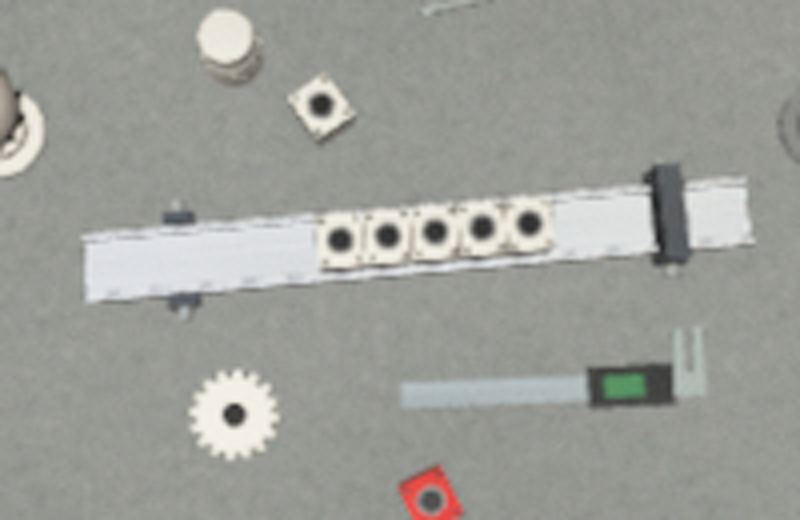

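The crop confirms five white blocks in the channel, with the spare outside at (320,105) and the red block at the bottom. The gap to the stop is about 70 mm. I'll move above the channel behind the row, with the fingers shut and the jaws across the channel.

Call:
arm_command --rows '[{"fingers": 0,"travel": [3,2.4,0],"roll": 4},{"fingers": 0,"travel": [6.5,5.1,0],"roll": 10},{"fingers": 0,"travel": [10,7.9,0],"roll": 16},{"fingers": 0,"travel": [13.5,10.6,0],"roll": 22},{"fingers": 0,"travel": [17,13.4,0],"roll": 28},{"fingers": 0,"travel": [20.5,16.1,0],"roll": 34},{"fingers": 0,"travel": [24,18.9,0],"roll": 40},{"fingers": 0,"travel": [27.5,21.6,0],"roll": 46},{"fingers": 0,"travel": [31,24.4,0],"roll": 51},{"fingers": 0,"travel": [34.5,27.1,0],"roll": 58}]'

```text
time_s: 1.7
tcp_pos: [0.465, 0.1671, 0.234]
ee_rot: [[0.104, -0.995, 0.001], [-0.995, -0.104, 0.001], [-0.0, -0.001, -1.0]]
wrist_force: [0.5, -0.3, -0.1]
gripper_width: 0.174
```

```bash
cat > st.py <<'E'
from h import *
import sys
a=np.array([.105,-.9945]); c=np.array([.511,-.007]); x=np.array([.9945,.105])
def st():
    s=sense(); p=s['tcp_pos']; R=np.array(s['ee_rot'])
    print('t',s['time_s'],'tcp',np.round(p,4),'s,t',np.round([(p[:2]-c)@a,(p[:2]-c)@x],4),'toolx yaw',np.degrees(np.arctan2(R[1,0],R[0,0])).round(2),'F',np.round(s['wrist_force'],2),'Fs',np.dot(s['wrist_force'][:2],a).round(2),'w',round(s['gripper_width'],3))
    return s,R
if __name__=='__main__':
    s,R=st()
    T=np.r_[c+a*float(sys.argv[1]),float(sys.argv[2])]
    print('travel cm',(R.T@(T-s['tcp_pos'])*100).round(2))
E
python3 st.py -.105 .234
```

```text
t 1.7 tcp [0.465  0.1671 0.234 ] s,t [-0.178  -0.0274] toolx yaw -84.0 F [ 0.47 -0.32 -0.13] Fs 0.37 w 0.174
travel cm [ 7.29 -2.75 -0.  ]
```

Call:
arm_command --rows '[{"fingers": 0,"travel": [3.6,-1.4,0],"roll": 0},{"fingers": 0,"travel": [7.3,-2.8,1],"roll": 0},{"fingers": 0,"travel": [7.3,-2.8,5],"roll": 0},{"fingers": 0,"travel": [7.3,-2.8,9],"roll": 0},{"fingers": 0,"travel": [7.3,-2.8,12],"roll": 0},{"fingers": 0,"travel": [7.3,-2.8,15],"roll": 0},{"fingers": 0,"travel": [7.3,-2.8,16],"roll": 0},{"fingers": 0,"travel": [7.3,-2.8,16],"roll": 0}]'

```text
time_s: 2.5
tcp_pos: [0.4998, 0.0989, 0.0726]
ee_rot: [[0.109, -0.994, -0.003], [-0.994, -0.109, -0.002], [0.001, 0.003, -1.0]]
wrist_force: [0.5, 0.4, 0.6]
gripper_width: 0.002
```

```bash
python3 - <<'E'
from h import *
im,d=capture('side'); cv2.imwrite('pics/s1.png',cv2.resize(im[130:330,180:420,::-1],None,fx=3,fy=3,interpolation=2))
E
python3 st.py -.105 .029
```

```text
t 2.55 tcp [0.5008 0.0994 0.0739] s,t [-0.1069  0.001 ] toolx yaw -83.74 F [-0.24  0.19  1.05] Fs -0.22 w 0.006
travel cm [0.19 0.1  4.49]
```

View pics/s1.png

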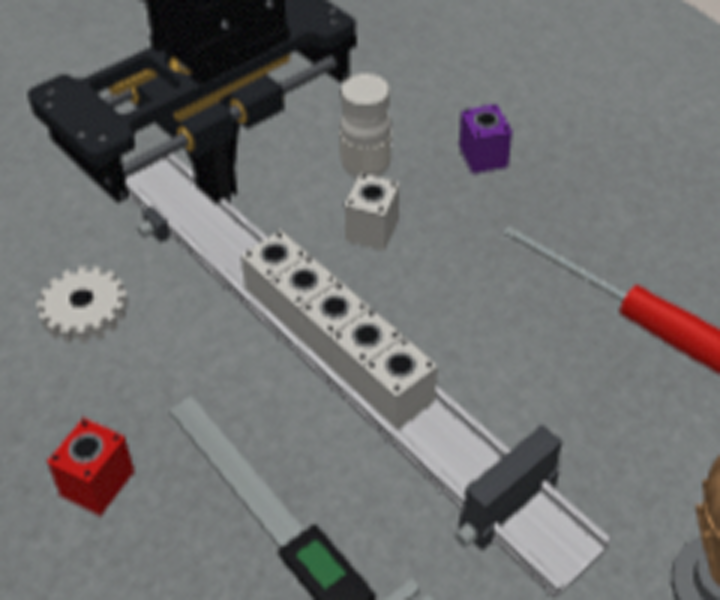

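The picture shows the shut fingers at (215,190), centred over the channel behind the row with the way clear. Next I descend and close up slowly.

Call:
arm_command --rows '[{"fingers": 0,"travel": [0,0,1.5],"roll": 0},{"fingers": 0,"travel": [0,0,3],"roll": 0},{"fingers": 0,"travel": [0,0,4],"roll": 0},{"fingers": 0,"travel": [0,0,4.4],"roll": 0},{"fingers": 0,"travel": [0.5,0,4.4],"roll": 0},{"fingers": 0,"travel": [1,0,4.4],"roll": 0},{"fingers": 0,"travel": [1.4,0,4.4],"roll": 0},{"fingers": 0,"travel": [1.8,0,4.4],"roll": 0},{"fingers": 0,"travel": [2.2,0,4.4],"roll": 0},{"fingers": 0,"travel": [2.5,0,4.4],"roll": 0}]'

```text
time_s: 3.55
tcp_pos: [0.5031, 0.074, 0.0297]
ee_rot: [[0.108, -0.994, 0.0], [-0.994, -0.108, 0.0], [-0.0, -0.0, -1.0]]
wrist_force: [0.3, 0.6, -0.4]
gripper_width: 0.006
```

```bash
python3 st.py -.005 .030
```

```text
t 3.55 tcp [0.5031 0.074  0.0297] s,t [-0.0814  0.0006] toolx yaw -83.79 F [ 0.3   0.57 -0.37] Fs -0.53 w 0.006
travel cm [ 7.63  0.09 -0.03]
```

Call:
arm_command --rows '[{"fingers": 0,"travel": [0.2,0,0],"roll": 0},{"fingers": 0,"travel": [0.4,0,0],"roll": 0},{"fingers": 0,"travel": [0.7,0,0],"roll": 0},{"fingers": 0,"travel": [1.0,0,0],"roll": 0},{"fingers": 0,"travel": [1.4,0,0],"roll": 0},{"fingers": 0,"travel": [1.8,0,0],"roll": 0},{"fingers": 0,"travel": [2.2,0,0],"roll": 0},{"fingers": 0,"travel": [2.6,0,0],"roll": 0},{"fingers": 0,"travel": [3.0,0,0],"roll": 0},{"fingers": 0,"travel": [3.4,0,0],"roll": 0}]'

```text
time_s: 4.55
tcp_pos: [0.5067, 0.0402, 0.0295]
ee_rot: [[0.108, -0.994, -0.0], [-0.994, -0.108, 0.0], [-0.0, 0.0, -1.0]]
wrist_force: [-0.3, 1.2, -0.2]
gripper_width: 0.002
```

Call:
arm_command --rows '[{"fingers": 0,"travel": [0.4,0,0],"roll": 0},{"fingers": 0,"travel": [0.8,0,0],"roll": 0},{"fingers": 0,"travel": [1.2,0,0],"roll": 0},{"fingers": 0,"travel": [1.6,0,0],"roll": 0},{"fingers": 0,"travel": [2.0,0,0],"roll": 0},{"fingers": 0,"travel": [2.3,0,0],"roll": 0},{"fingers": 0,"travel": [2.6,0,0],"roll": 0},{"fingers": 0,"travel": [2.8,0,0],"roll": 0},{"fingers": 0,"travel": [3.0,0,0],"roll": 0}]'

```text
time_s: 5.45
tcp_pos: [0.51, 0.0106, 0.0296]
ee_rot: [[0.108, -0.994, -0.0], [-0.994, -0.108, 0.0], [-0.0, 0.0, -1.0]]
wrist_force: [-0.4, 0.9, 0.2]
gripper_width: 0.006
```

```bash
python3 st.py -.005 .030;  python3 - <<'E'
from h import *
im,d=capture('side'); cv2.imwrite('pics/s2.png',cv2.resize(im[170:330,230:400,::-1],None,fx=3.6,fy=3.6,interpolation=2))
E
```

```text
t 5.45 tcp [0.51   0.0106 0.0296] s,t [-0.0176  0.0008] toolx yaw -83.77 F [-0.44  0.89  0.22] Fs -0.93 w 0.006
travel cm [ 1.26  0.09 -0.04]
```

View pics/s2.png

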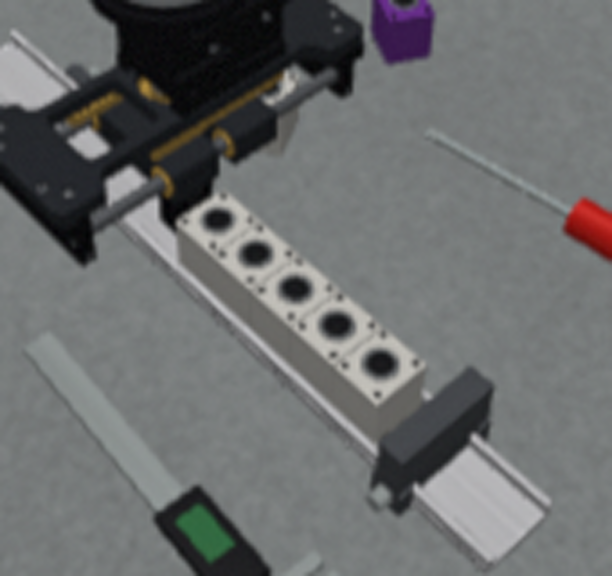

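The row is together, and the leading block at (385,365) is about 1 cm short of the stop at (435,420). The push force is about 1 N. I'll creep in until the force rises.

Call:
arm_command --rows '[{"fingers": 0,"travel": [0.2,0,0],"roll": 0},{"fingers": 0,"travel": [0.4,0,0],"roll": 0},{"fingers": 0,"travel": [0.55,0,0],"roll": 0},{"fingers": 0,"travel": [0.7,0,0],"roll": 0},{"fingers": 0,"travel": [0.8,0,0],"roll": 0},{"fingers": 0,"travel": [0.9,0,0],"roll": 0}]'

```text
time_s: 6.1
tcp_pos: [0.5109, 0.0018, 0.0295]
ee_rot: [[0.108, -0.994, -0.0], [-0.994, -0.108, 0.0], [-0.0, 0.0, -1.0]]
wrist_force: [-0.4, 0.3, -0.9]
gripper_width: 0.004
```

Call:
arm_command --rows '[{"fingers": 0,"travel": [0.1,0,0],"roll": 0},{"fingers": 0,"travel": [0.2,0,0],"roll": 0}]'

```text
time_s: 6.3
tcp_pos: [0.5112, -0.0002, 0.0295]
ee_rot: [[0.109, -0.994, -0.0], [-0.994, -0.109, -0.0], [0.0, 0.0, -1.0]]
wrist_force: [0.5, 0.3, 0.8]
gripper_width: 0.005
```

```bash
python3 st.py -.005 .030
```

```text
t 6.3 tcp [ 5.112e-01 -2.000e-04  2.950e-02] s,t [-0.0067  0.0009] toolx yaw -83.77 F [0.47 0.33 0.83] Fs -0.27 w 0.005
travel cm [ 0.17  0.09 -0.05]
```

Call:
arm_command --rows '[{"fingers": 0,"travel": [0.1,0,0],"roll": 0},{"fingers": 0,"travel": [0.2,0,0],"roll": 0},{"fingers": 0,"travel": [0.2,0,0],"roll": 0}]'

```text
time_s: 6.6
tcp_pos: [0.5114, -0.0023, 0.0295]
ee_rot: [[0.108, -0.994, -0.0], [-0.994, -0.108, -0.0], [0.0, 0.0, -1.0]]
wrist_force: [-0.3, 0.6, -1.2]
gripper_width: 0.002
```

```bash
python3 st.py -.005 .030;  python3 - <<'E'
from h import *
im,d=capture('side'); cv2.imwrite('pics/s3.png',cv2.resize(im[200:320,270:400,::-1],None,fx=5,fy=5,interpolation=2))
E
```

```text
t 6.6 tcp [ 0.5114 -0.0023  0.0295] s,t [-0.0046  0.0009] toolx yaw -83.77 F [-0.31  0.61 -1.17] Fs -0.64 w 0.002
travel cm [-0.04  0.09 -0.05]
```

View pics/s3.png

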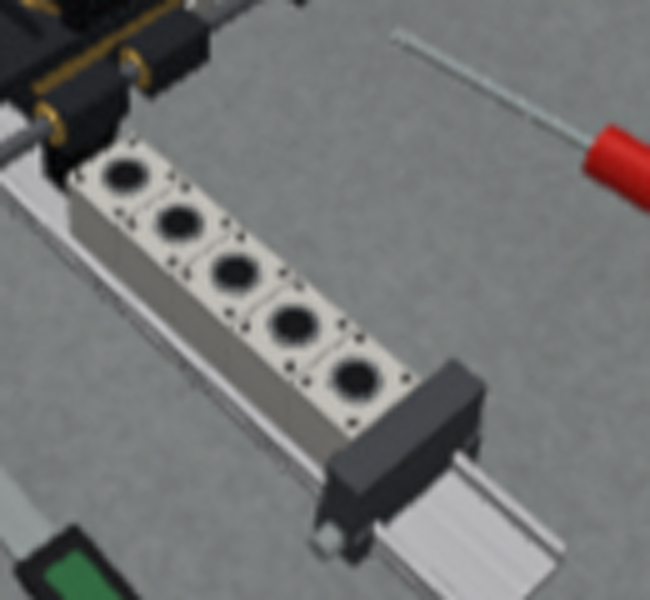

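The leading block is now very close to the stop, but the force hasn't risen yet. I'll go on in 1 mm steps.

Call:
arm_command --rows '[{"fingers": 0,"travel": [0.05,0,0],"roll": 0},{"fingers": 0,"travel": [0.1,0,0],"roll": 0}]'

```text
time_s: 6.85
tcp_pos: [0.5115, -0.0031, 0.0296]
ee_rot: [[0.109, -0.994, 0.0], [-0.994, -0.109, 0.0], [-0.0, -0.0, -1.0]]
wrist_force: [0.2, 1.1, 0.0]
gripper_width: 0.004
```

Call:
arm_command --rows '[{"fingers": 0,"travel": [0.05,0,0],"roll": 0},{"fingers": 0,"travel": [0.1,0,0],"roll": 0}]'

```text
time_s: 7.05
tcp_pos: [0.5118, -0.0035, 0.0296]
ee_rot: [[0.108, -0.994, 0.001], [-0.994, -0.108, 0.001], [-0.001, -0.001, -1.0]]
wrist_force: [0.0, 7.7, 0.3]
gripper_width: 0.002
```

Call:
arm_command --rows '[{"fingers": 0,"travel": [0.05,0,0],"roll": 0},{"fingers": 0,"travel": [0.05,0,0],"roll": 0},{"fingers": 0,"travel": [0.05,0,0],"roll": 0}]'

```text
time_s: 7.35
tcp_pos: [0.5119, -0.0035, 0.0296]
ee_rot: [[0.108, -0.994, 0.001], [-0.994, -0.108, 0.001], [-0.001, -0.001, -1.0]]
wrist_force: [-1.7, 6.1, -0.8]
gripper_width: 0.002
```

The TCP has stalled at 6 to 8 N while the command moved on, so the row is home. I'll back straight off and then rise.

Call:
arm_command --rows '[{"fingers": 0,"travel": [-0.1,0,0],"roll": 0},{"fingers": 0,"travel": [-0.3,0,0],"roll": 0},{"fingers": 0,"travel": [-0.8,0,0],"roll": 0},{"fingers": 0,"travel": [-1.6,0,0],"roll": 0},{"fingers": 0,"travel": [-2.6,0,0],"roll": 0},{"fingers": 0,"travel": [-3.5,0,0],"roll": 0},{"fingers": 0,"travel": [-4,0,-2],"roll": 0},{"fingers": 0,"travel": [-4,0,-6],"roll": 0},{"fingers": 0,"travel": [-4,0,-11],"roll": 0},{"fingers": 0,"travel": [-4,0,-15],"roll": 0}]'

```text
time_s: 8.35
tcp_pos: [0.5076, 0.0359, 0.1822]
ee_rot: [[0.11, -0.994, 0.002], [-0.994, -0.11, 0.0], [0.0, -0.002, -1.0]]
wrist_force: [0.5, 0.9, -0.0]
gripper_width: 0.005
```

Call:
arm_command --rows '[{"fingers": 0,"travel": [-4,-2,-3],"roll": 0},{"fingers": 0,"travel": [-8,-4,-5],"roll": 0},{"fingers": 0,"travel": [-12,-4,-6],"roll": 0},{"fingers": 0,"travel": [-16,-4,-6],"roll": 0},{"fingers": 0,"travel": [-18,-4,-6],"roll": 0},{"fingers": 0,"travel": [-18,-4,-6],"roll": 0}]'

```text
time_s: 8.95
tcp_pos: [0.5268, 0.2215, 0.2392]
ee_rot: [[0.113, -0.994, -0.0], [-0.994, -0.113, 0.0], [-0.0, 0.0, -1.0]]
wrist_force: [0.4, -0.1, -0.3]
gripper_width: 0.007
```

```bash
python3 - <<'E'
from st import *
st(); I=[]
for n,r in [('top',(185,255,280,420)),('side',(180,300,250,390))]:
    im,d=capture(n); W=world(n,d)
    cc=c if n=='top' else c+[.002,0]
    s=(W[...,:2]-cc)@a; t=(W[...,:2]-cc)@x; tp=(d>0)&(abs(t)<.03)&(abs(s)<.24)&(W[...,2]>.038)&(W[...,2]<.052); wh=im.min(-1)>110
    k=tp&wh&(s<.16); q=tp&(im.max(-1)<100)&(s>.14)
    print(n,'row s',np.percentile(s[k],[0,1,99,100]).round(4),'stop s',np.percentile(s[q],[0,1,99]).round(4))
    b=np.load(n+'0.npz'); diff=(np.abs(im.astype(int)-b['im']).max(-1)>60); print('changed px',diff.sum()); 
    I.append(cv2.resize(im[r[0]:r[1],r[2]:r[3],::-1],(700,350 if n=='top' else 600),interpolation=2))
    cv2.imwrite(f'pics/end_{n}.png',I[-1]); print([(p['p'],np.round(p['position'],3)) for p in search_frame(n,'spare')[:1]])
E
```

```text
t 8.95 tcp [0.5268 0.2215 0.2392] s,t [-0.2256  0.0397] toolx yaw -83.53 F [ 0.36 -0.14 -0.28] Fs 0.18 w 0.007
top row s [0.0059 0.007  0.1565 0.158 ] stop s [0.1401 0.1409 0.1702]
changed px 21448
[(0.59, array([0.593, 0.06 , 0.033]))]
side row s [0.0081 0.01   0.1558 0.1566] stop s [0.1401 0.1409 0.1741]
changed px 6536
[(0.94, array([0.588, 0.052, 0.031]))]
```

View pics/end_top.png

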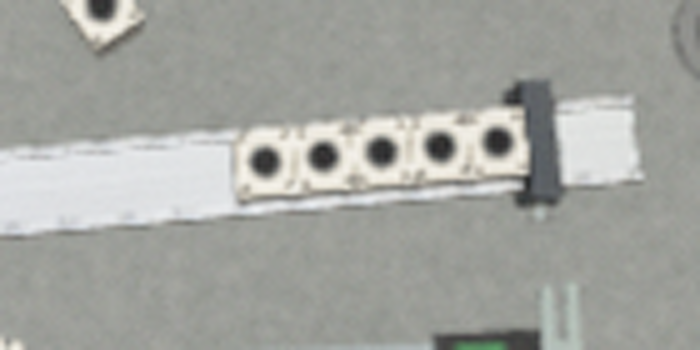

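View pics/end_side.png

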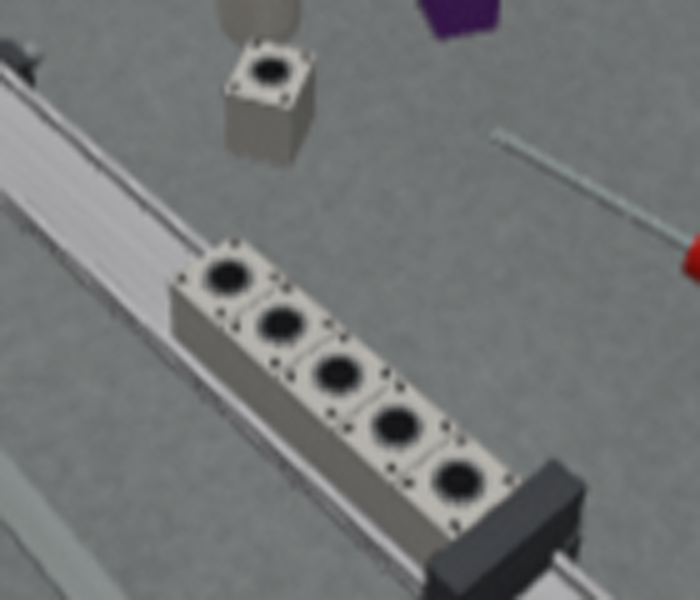

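Both views show the row closed up against the stop: leading block at (500,140) in the top view, stop at (540,140), and no gaps.

```bash
python3 -c "
from station import *
print(finish_job())"
```

```text
the job is handed in; nothing more can be done
None
```

I pushed the five white blocks about 70 mm along the channel as one train until the leading block sat against the end stop, then handed the job in at about 9 s. I used the shut fingers from behind at a low height, then backed straight off and lifted clear.

- **Home:** the push took about 1 N. Near the end the force rose to 6–8 N and the tool stopped moving while the command advanced, which means contact with the stop. The highest force reading was about 8 N.
- **Gaps:** after release, both pictures showed no gaps in the row and none at the stop. The row measured about 150 mm in the top view, which is five block lengths, and about 147 mm in the side view.
- **Spare:** it is where it was, within 3 mm, which is inside the measuring error.
- **Other items:** I did not check them one by one. Those in the final crops looked unmoved.
- **Failed checks:** the automatic position of the stop's face in the final pictures was no use, because dark pixels on the row (the block bores) were counted as stop. The pixel-change count told nothing either, as the arm had moved. The result rests on the force stall, the row length and the two pictures.

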